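# Rock the plumb angle gauge to its mark on a domed stud

### The arm

A 6-joint arm with a two-finger parallel gripper is mounted at the origin on a cart in front of the work surface, level with it; the furniture and walls round the work are solid. World frame = base frame: x ahead of the robot, y to its left, z up, the work surface at z = 0. Lengths are in m, angles in rad, forces in N, time in s.
With the tool pointing down it reaches from about 0.35 to 0.975 m from the base axis. Payload 7.1 kg.
Tool frame: the origin (TCP) lies midway between the tips of the shut fingers; the grasp point (between the pads) lies 19 mm behind it; z points along the fingers, y is the line along which they close (so a half turn about z gives the same grasp; the last joint's range is limited). The gripper opens to 88 mm and grips with 3 to 60 N. Pads are 20 mm wide; open, the fingers measure 115 mm over their backs; the gripper's body (75 mm by 178 mm) begins 61 mm behind the grasp point.
Start: joints at [1.271, 0.423, 1.63, -0, 1.089, -0.019], TCP at [0.173, 0.601, 0.223] pointing down, gripper open.
Joint ranges: [-3, 3], [-0.9, 2.11], [0.09, 2.58], [-1.31, 4.45], [0.11, 2.69], [-2.54, 2.54]. Speed limits (rad/s): [2.39, 2.39, 3.01, 3.14, 3.14, 3.14].

### API

Orientations are given as a unit quaternion [w, x, y, z].
In Python, from station import move_pose, movel, movej, command_gripper, wait, inverse_kinematics, read_camera, camera_info, MotionError, job_done, get_time, get_joint_pos, get_qvel, get_effort, get_tcp_pos, get_ee_rot, get_ft_force, get_ft_torque, get_grip_width, get_finger_force gives the robot as it stands. Calls block until the motion is done:
- move_pose(position, orientation): joint-space move of the TCP to a pose.
- movel(position, frame=None, v=0.15, until_force=None): straight line of the TCP; frame=None keeps the orientation; v is the mean speed in m/s. With until_force (N) it stops when the force on the tool has changed by that much, and returns True; else False.
- movej(angles): joint-space move.
- command_gripper(opening): opening from 0.0 (shut) to 1.0 (fully open); the grip force is fixed at half the most; returns when the fingers have stopped.
- wait(seconds).
- inverse_kinematics(position, orientation): joint angles nearest the present ones, or None.
- read_camera(name): name is "scene" or "top" or "wrist"; returns the picture (384x512x3 uint8, red, green, blue); there is no depth.
- camera_info(name): a dict with "intrinsics" (3x3 intrinsics, pixels), "dist" ([k1, k2, p1, p2, k3] as OpenCV has them; the pictures are not rectified), "T" (4x4, takes a point from camera to world coordinates); the wrist camera has in their place "tool_from_camera" (4x4, takes a point from camera to tool coordinates, whose origin is the TCP and whose axes are the flange's). Camera axes: x right, y up, looking along -z (the intrinsics and any distortion apply to the point x, -y, -z); pixel columns grow to the right and rows downward; lengths in m; the calibration is good to about 2 mm. A picture is of the moment at which its call begins: read the wrist's pose just before it. camera_info takes no time and is no camera call.
A pose or a line that the arm cannot do raises MotionError and nothing moves.
- job_done(): hands the job in; it is judged then, once.
Readings, each from a call of its own:
- get_time(): time.
- get_joint_pos(): joint angles.
- get_qvel(): joint speeds.
- get_effort(): joint torques, N m.
- get_tcp_pos(): TCP position.
- get_ee_rot(): TCP orientation.
- get_ft_force(): force on the tool from outside, world axes, zero at the start.
- get_ft_torque(): the same for the moment, N m.
- get_grip_width(): opening from 0.0 (shut) to 1.0 (fully open).
- get_finger_force(): force on a finger pad.
Only numpy, scipy, OpenCV 4.12 (cv2) and the standard library are available. Lean on these libraries where they do the work, as an engineer would, in place of code of your own. Each camera call takes 0.05 s, during which the arm holds its last target. There are 200 camera calls.

### The job

Take the one domed stud out of the stud tray, plant it in the hole of the stud block and let go of it. Then take the plumb angle gauge by its grip, set it down level with the middle of its sole on the stud's crown, and rock it sideways there until the swinging pointer settles between the two prongs of the index fork. Finish while still holding the gauge like that, resting on the stud without bearing down hard; leave the fork, the flat studs and the other things on the bench alone.

Things in the scene. Friction and masses are not known exactly. Their poses are not given: they have to be found in the camera images.
- stud_tray: Dark wooden tray 56 x 180 x 22 mm, fixed to the bench; origin at the centre of its underside, z up, y along its length. In its top are three pockets of 14 mm diameter in a row along y at -60, 0 and +60 mm, each holding one brass stud upright.
- domed_stud: Brass stud, the tall one with a domed top (which pocket it is in varies). Head: cylinder 22 mm in diameter and 20 mm high with a dome 6 mm higher on top (radius of the dome's sphere 13 mm); below the head a shank 10 mm in diameter, 14 mm long. Origin on the axis at the underside of the head, z up along the axis; while in the tray or block the underside of its head rests on the top face. 50 g.
- stud_crown (a point): Top of the domed stud's dome, 26 mm above its origin.
- flat_stud_1: Brass stud of the same shank and head diameter, but the head is flat and only 12 mm high. Stays in its pocket. Origin at the underside of the head.
- flat_stud_2: A second flat stud like flat_stud_1.
- stud_block: Light wooden block 90 x 90 x 40 mm fixed to the bench; origin at the centre of its underside, z up. One blind hole in the middle of its top.
- block_hole (a point): Centre of the mouth of the block's hole, in its top face (40 mm above the bench): hole 16 mm in diameter, 22 mm deep, edge chamfered 2 mm.
- gauge: Plumb angle gauge, loose, about 0.4 kg, at the start standing upright on the bench. Origin at the centre of its flat sole; z up, x out of the back, y along the sole; the dial faces -x (the robot, at yaw 0). Steel sole bar 40 (x) x 100 (y) x 14 mm; above it a white dial plate 90 mm wide to z = 130 mm; on top a dark wooden grip block 16 (x) x 30 (y) mm from z = 130 to 170 mm, centred on x = y = 0. Pivot of pointer and fork at z = 118 mm.
- pointer (a joint): Angle of the swinging pointer in the gauge, rad, about the gauge's x axis; the pointer is a damped pendulum that hangs plumb (settles in about 1 s), so it reads 0 with the gauge upright and -a when the gauge is turned by +a about its x axis.
- pointer_tip (a point): Tip of the brass pointer (a bar with a round bob), 75 mm from the pivot.
- index (a joint): Angle of the index fork in the gauge, rad, about the gauge's x axis, same zero and sense as the pointer: the pointer is on the mark when both angles are equal. Held by friction; differs from start to start (0.18 to 0.36).
- mark (a point): Middle between the two prongs of the index fork (dark steel, each 4 mm wide, with an 8 mm gap between them), 75 mm from the pivot, in the plane of the pointer: here the pointer tip must stand.
- sanding_block: Bystander: cork sanding block 46 x 90 x 27 mm.
- spool_clamp: Bystander: upright wooden spool clamp, 35 mm in diameter, 68 mm high.
- finger_plane: Bystander: small brass finger plane 29 x 60 x 31 mm.

How it is judged:
On the way, in this order (a step that is already met when the one before it is completed fails the run):
1. the domed stud stands in the block's hole, head down on the block, and is released (horizontal distance between domed_stud and block_hole below 0.006 m and z of domed_stud in the frame of stud_block below 0.0425 m and angle between domed_stud's own z axis and vertical below 0.15 rad and contact force between the fingers and domed_stud below 0.1 N), for 0.2 s.
2. the gauge stands level (within 5 degrees) on the stud's crown by the middle of its sole (horizontal distance between domed_stud and block_hole below 0.006 m and z of domed_stud in the frame of stud_block below 0.0425 m and angle between domed_stud's own z axis and vertical below 0.15 rad and contact force between gauge and domed_stud above 0.3 N and contact force between gauge and stud_block below 0.1 N and y of stud_crown in the frame of gauge between -0.018 and 0.018 m and x of stud_crown in the frame of gauge between -0.015 and 0.015 m and angle between gauge's own z axis and vertical below 0.09 rad), for 0.2 s.
At the end, for the whole second after the job is handed in: Domed stud seated upright in the hole (6 mm, head within 2.5 mm). Gauge held still in the fingers, touching the crown with 0.3 to 25 N within 18 mm along and 15 mm across of mid-sole, off the block, under 8 degrees fore or aft; pointer still, tip within 4 mm of the fork's middle (all of step 1 and contact force between gauge and domed_stud between 0.3 and 25 N and contact force between gauge and stud_block below 0.1 N and y of stud_crown in the frame of gauge between -0.018 and 0.018 m and x of stud_crown in the frame of gauge between -0.015 and 0.015 m and distance between pointer_tip and mark below 0.004 m and velocity of joint pointer between -0.15 and 0.15 rad/s and contact force between the fingers and gauge above 1 N and angle between gauge's own x axis and vertical between 1.42 and 1.72 rad and linear speed of gauge below 0.02 m/s); the arm keeps its last pose, push and grip.
It fails at once if a flat stud is pulled out or shifted by more than 10 mm (distance of any of flat_stud_1, flat_stud_2 from where it was at the start of the episode above 0.01 m).
It fails at once if a bystander is shifted by more than 30 mm (distance of any of sanding_block, spool_clamp, finger_plane from where it was at the start of the episode above 0.03 m).
It fails at once if the index fork is turned by hand (value of joint index below 0.14 rad or value of joint index above 0.4 rad or velocity of joint index above 0.1 rad/s or velocity of joint index below -0.1 rad/s).
It also fails if it takes over 58 s, if anything falls off the work surface, if the arm or the gripper's body presses on something with over 40 N, if the wrist force passes 120 N, or if a joint passes its speed limit or range.

## Working session

There is one attempt and no reset: what is moved stays moved. The work goes in short steps, each a Python script; the robot and the scene stay as the last script left them, time stands still between calls to the robot, and variables do not carry over. Pictures are saved under pics/ and viewed, at most 10 in all, crops included, and the job is handed in when it is done.

```bash
mkdir -p pics; ls; cat > h.py <<'E'
import numpy as np, cv2
from station import *
def T_of(name):
    ci=camera_info(name)
    if name!='wrist': return np.array(ci['T'])
    w,x,y,z=get_ee_rot()
    from scipy.spatial.transform import Rotation as R
    T=np.eye(4);T[:3,:3]=R.from_quat([x,y,z,w]).as_matrix();T[:3,3]=get_tcp_pos()
    return T@np.array(ci['tool_from_camera'])
def rays(name,px,T):
    ci=camera_info(name)
    p=cv2.undistortPoints(np.array(px,float).reshape(-1,1,2),np.array(ci['intrinsics']),np.array(ci['dist']))[:,0]
    d=np.c_[p[:,0],-p[:,1],-np.ones(len(p))]@T[:3,:3].T
    return T[:3,3],d
def onplane(name,px,z,T=None):
    T=T_of(name) if T is None else T
    o,d=rays(name,px,T)
    return o+d*((z-o[2])/d[:,2])[:,None]
def proj(name,P,T=None):
    T=T_of(name) if T is None else T
    ci=camera_info(name)
    c=(np.atleast_2d(P)-T[:3,3])@T[:3,:3]
    return cv2.projectPoints(c*[1,-1,-1],np.zeros(3),np.zeros(3),np.array(ci['intrinsics']),np.array(ci['dist']))[0][:,0]
def save(n,img,s=1):
    cv2.imwrite(n,cv2.resize(img,None,fx=s,fy=s,interpolation=cv2.INTER_CUBIC)[:,:,::-1])
E
python3 - <<'E'
from h import *
a=read_camera('scene');b=read_camera('top')
save('pics/scene.png',a,1.5);save('pics/top.png',b,1.5)
print(get_time(),get_ee_rot())
for n in('scene','top'):print(np.round(T_of(n),3).tolist())
E
```

```text
pics
0.1 [-1.11809990e-04  1.39930906e-01  9.90161032e-01 -6.78009892e-04]
[[0.623, 0.309, -0.719, -0.234], [-0.782, 0.267, -0.563, -0.657], [0.018, 0.913, 0.408, 0.539], [0.0, 0.0, 0.0, 1.0]]
[[-0.021, 0.994, -0.105, 0.419], [-1.0, -0.02, 0.009, -0.044], [0.007, 0.105, 0.994, 1.325], [0.0, 0.0, 0.0, 1.0]]
```

View pics/scene.png

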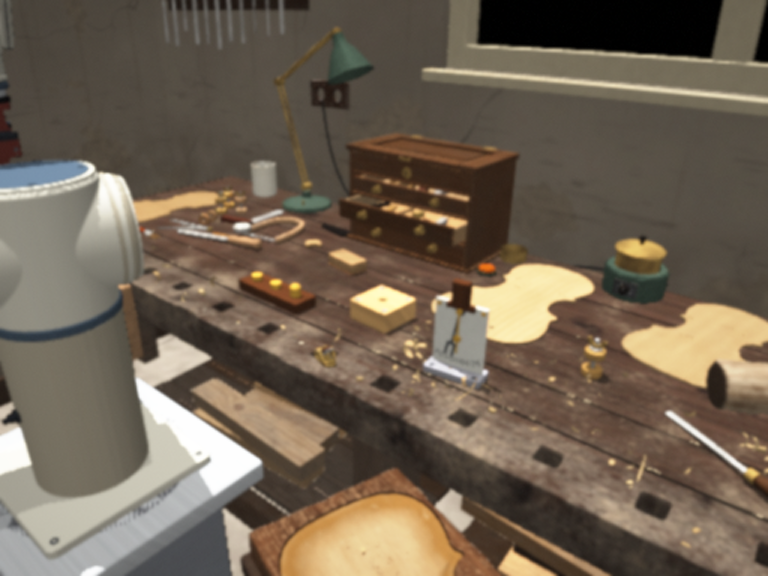

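View pics/top.png

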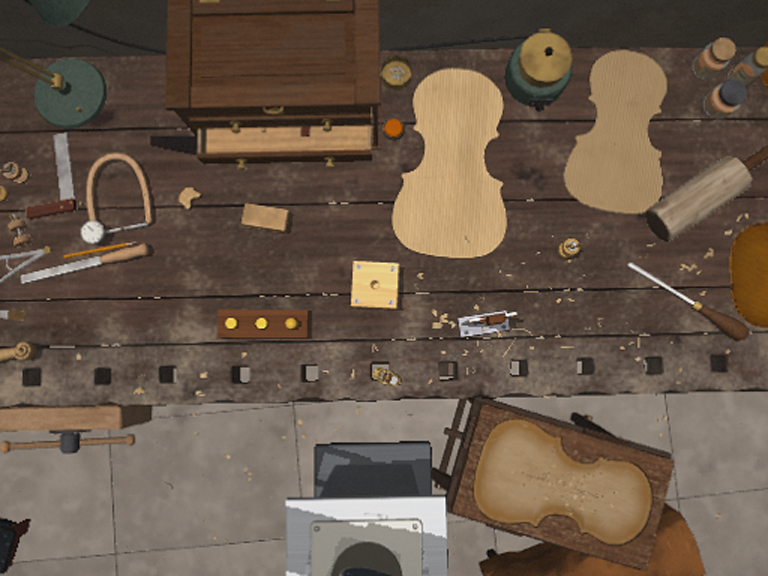

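The scene view shows the gauge dial (460,330) facing the robot, the block (383,308) and the tray (277,292), whose nearest stud at (295,287) is tall and domed. In the top view (enlarged 1.5x), the domed stud is at (291,323), the block hole at (375,285) and the gauge at (488,323), slightly yawed.

```bash
python3 - <<'E'
from h import *
np.set_printoptions(precision=4,suppress=True)
print(np.array(camera_info('wrist')['tool_from_camera']),camera_info('wrist')['intrinsics'],camera_info('wrist')['dist'])
P=lambda x,y,z:onplane('top',[[x/1.5,y/1.5]],z)[0]
print('stud',P(291,323,.045),'flat',P(232,323,.034),P(262,323,.034))
print('tray ends',P(218,324,.022),P(310,324,.022))
print('hole',P(375,285,.04),'grip',P(492,319,.17),'sole ends',P(460,328,.014),P(516,319,.014))
print('sand',P(266,217,.027),'plane',P(382,374,.02),'spool',P(569,247,.06))
E
```

```text
[[ 0.0009  0.9517  0.3072  0.0865]
 [ 1.     -0.0013  0.001  -0.0007]
 [ 0.0014  0.3072 -0.9517 -0.1623]
 [ 0.      0.      0.      1.    ]] [[333.6569   0.     258.4129]
 [  0.     333.6569 191.4137]
 [  0.       0.       1.    ]] [0.0085 0.     0.     0.     0.    ]
stud [0.4988 0.1383 0.045 ] flat [0.5018 0.2566 0.034 ] [0.5006 0.1972 0.034 ]
tray ends [0.5011 0.2874 0.022 ] [0.4974 0.1037 0.022 ]
hole [ 0.571  -0.0276  0.04  ] grip [ 0.4908 -0.2355  0.17  ] sole ends [ 0.4838 -0.1963  0.014 ] [ 0.4995 -0.3098  0.014 ]
sand [0.7154 0.1904 0.027 ] plane [ 0.3955 -0.0379  0.02  ] spool [ 0.6364 -0.4112  0.06  ]
```

```bash
cat >> h.py <<'E'
from scipy.spatial.transform import Rotation as Rot
def quat(tx,ty):
    tx=np.array(tx,float);tx/=np.linalg.norm(tx);ty=np.array(ty,float);ty-=tx*(tx@ty);ty/=np.linalg.norm(ty)
    q=Rot.from_matrix(np.c_[tx,ty,np.cross(tx,ty)]).as_quat();return [q[3],q[0],q[1],q[2]]
def down(a): # tool x at world angle a
    return quat([np.cos(a),np.sin(a),0],[np.sin(a),-np.cos(a),0])
E
python3 - <<'E'
from h import *
move_pose([.53,.09,.24],down(np.pi/2+.02)); 
T=T_of('wrist');np.save('T1.npy',T);im=read_camera('wrist');cv2.imwrite('w1.png',im[:,:,::-1]);save('pics/w1.png',im,1.5)
print(get_time(),get_joint_pos(),proj('wrist',[[.499,.138,.045],[.571,-.028,.04]],T)*1.5)
E
```

```text
2.375 [1.47435955e-01 2.74340521e-01 1.80768462e+00 1.84902217e-04
 1.05958941e+00 1.26084155e-01] [[347.49888074 179.98623451]
 [436.95725144 388.73726108]]
```

View pics/w1.png

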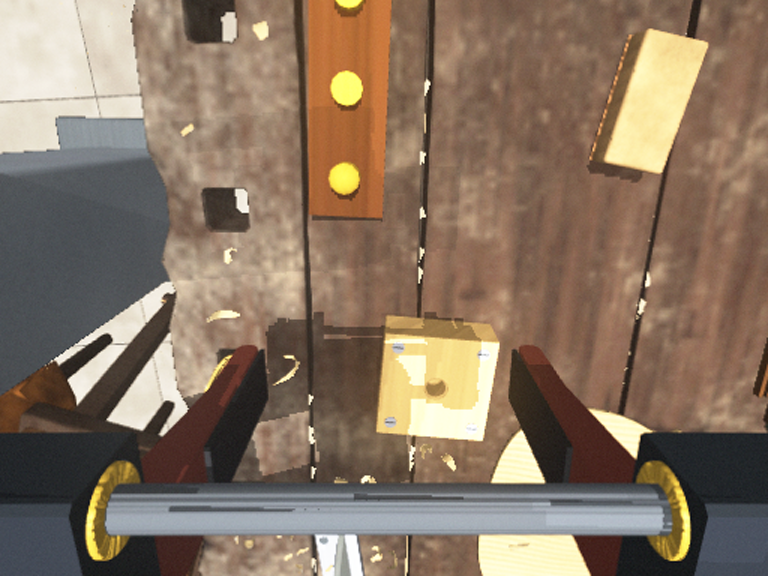

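The wrist view shows the domed stud at (344,179), the block with its hole at (436,389), and open space around both. I'll refine these positions by colour, then pick the stud.

```bash
python3 - <<'E'
from h import *
np.set_printoptions(precision=4,suppress=True)
im=cv2.imread('w1.png');T=np.load('T1.npy');hsv=cv2.cvtColor(im,cv2.COLOR_BGR2HSV)
m=cv2.inRange(hsv,(22,170,130),(35,255,255))
n,l,s,c=cv2.connectedComponentsWithStats(m)
for i in range(1,n):
    if s[i,4]>60 and c[i,1]<200: print(s[i],c[i]*1.5,onplane('wrist',[c[i]],.038,T)[0])
g=cv2.cvtColor(im,cv2.COLOR_BGR2GRAY)
x0,y0=278,246;sub=g[y0:272,x0:304];print(sub[::2,::2])
d=(sub<np.median(sub)*0.72).astype(np.uint8)
n,l,s,c=cv2.connectedComponentsWithStats(d)
for i in range(1,n):
    if s[i,4]>15: 
        p=c[i]+[x0,y0];print('hole',s[i],p*1.5,onplane('wrist',[p],.04,T)[0])
# block corners from picture (approx)
q=np.array([[386,339],[498,341],[484,440],[377,432]])/1.5
Q=onplane('wrist',q,.04,T);print(Q,Q.mean(0))
E
```

```text
[219 108  21  22 197] [344.3756 179.1853] [0.4962 0.1378 0.038 ]
[[252 252 250 216 216 216 216 228 227 223 224 220 222]
 [252 251 251 217 217 216 219 228 224 224 222 220 223]
 [252 251 250 218 215 217 220 228 223 224 223 223 223]
 [252 251 250 216 215 207 205 207 216 224 222 221 221]
 [252 251 250 207 212 219 211 190 131 206 224 223 224]
 [251 250 249 171 136 150 141 126 130 166 213 222 221]
 [218 212 204 129 127 128 128 125 135 138 189 221 222]
 [219 213 201 159 129 128 132 136 133 156 197 224 221]
 [215 213 215 190 129 131 138 139 139 202 223 224 222]
 [216 215 214 208 195 190 179 205 200 214 221 220 222]
 [251 250 250 215 220 224 212 214 224 224 222 221 221]
 [250 250 250 220 227 232 231 226 227 222 223 223 221]
 [249 250 251 252 253 253 252 252 252 224 222 222 223]]
hole [ 6  8 13 10 94] [435.1755 388.484 ] [ 0.5695 -0.0278  0.04  ]
[[ 0.5286  0.0151  0.04  ]
 [ 0.6169  0.0154  0.04  ]
 [ 0.6132 -0.0756  0.04  ]
 [ 0.5228 -0.0699  0.04  ]] [ 0.5704 -0.0288  0.04  ]
```

```bash
python3 - <<'E'
from h import *
np.set_printoptions(precision=4,suppress=True)
q=down(np.pi/2+.02);sx,sy=.4965,.1378
command_gripper(.6)
move_pose([sx,sy,.10],q)
print(movel([sx,sy,.0255],v=.1,until_force=15),get_tcp_pos())
command_gripper(0.0);print('w',get_grip_width()*88,get_finger_force(),get_tcp_pos())
zg=get_tcp_pos()[2]
movel([sx,sy,.12],v=.15)
hx,hy=.5700,-.0285
movel([hx,hy,.12],v=.2)
f0=np.array(get_ft_force())
r=movel([hx,hy,zg+.018+.003],v=.08,until_force=8);print('touch1',r,get_tcp_pos(),np.array(get_ft_force())-f0)
if not r:
    r=movel([hx,hy,zg+.018-.002],v=.02,until_force=6);print('touch2',r,get_tcp_pos(),np.array(get_ft_force())-f0)
print('seat target',zg+.018,get_grip_width()*88,get_time())
T=T_of('wrist');np.save('T2.npy',T);im=read_camera('wrist');cv2.imwrite('w2.png',im[:,:,::-1]);save('pics/w2.png',im[150:384,100:420],2)
E
```

```text
False [0.497  0.1379 0.026 ]
w 21.210594803484284 30.00057741315686 [0.4967 0.1379 0.0257]
touch1 False [ 0.5704 -0.0285  0.0471] [-0.6503 -0.8589  0.9156]
touch2 True [ 0.5708 -0.0286  0.0436] [0.2996 0.3448 4.3237]
seat target 0.04370053084013486 21.218412416298435 8.4167
```

```bash
python3 - <<'E'
from h import *
np.set_printoptions(precision=4,suppress=True)
command_gripper(.55)
p=get_tcp_pos();movel([p[0],p[1],.16],v=.15)
command_gripper(1.0)
yaw=.138;g=np.array([.4908,-.2355])-.08*np.array([np.cos(yaw),np.sin(yaw)])
q=down(np.pi+yaw)
print(inverse_kinematics([.4908,-.2355,.24],q))
move_pose([g[0],g[1],.24],q);wait(.2)
T=T_of('wrist');np.save('T3.npy',T);im=read_camera('wrist');cv2.imwrite('w3.png',im[:,:,::-1]);save('pics/w3.png',im,1.5)
b=read_camera('scene');cv2.imwrite('s3.png',b[:,:,::-1])
t=read_camera('top');cv2.imwrite('t3.png',t[:,:,::-1])
print(get_time(),get_joint_pos())
E
```

```text
[-0.4692  0.2844  1.7935 -0.      1.0637 -2.178 ]
13.025 [-0.5642  0.1857  1.9263 -0.      1.0297 -2.2731]
```

View pics/w3.png

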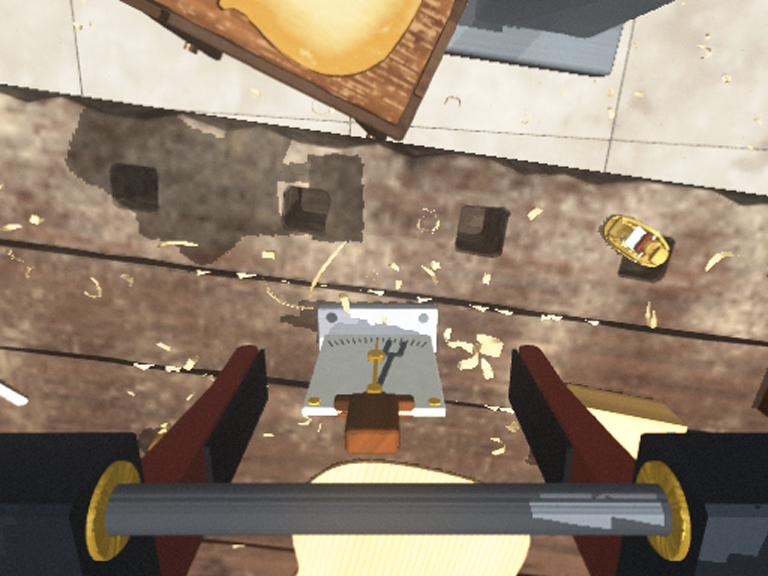

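The wrist view shows the dial with its pivot at (375,388), the bob at (376,356) and the fork to the right at about (397,345). The grip top is at (372,440), and the sole's front edge runs from (319,306) to (438,306). I'll zoom in for the fork angle.

```bash
python3 - <<'E'
import cv2
im=cv2.imread('w3.png');c=im[195:310,195:305]
cv2.imwrite('pics/w3z.png',cv2.resize(c,None,fx=5,fy=5,interpolation=cv2.INTER_NEAREST))
E
```

```text
(no output)
```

View pics/w3z.png

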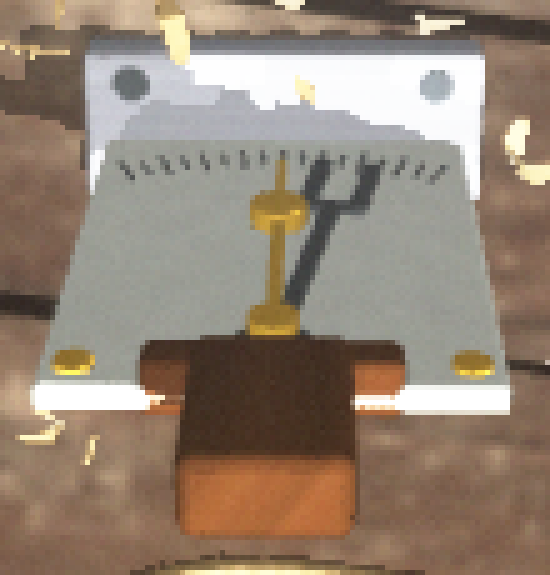

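The crop (5x, offset 195,195) shows the pivot at (274,318), the pointer tip at (283,155) and the fork prong ends at (321,165) and (372,170). The lit grip top spans (178–355, 458–535).

```bash
python3 - <<'E'
from h import *
np.set_printoptions(precision=4,suppress=True)
T=np.load('T3.npy');f=lambda l:np.array(l)/5+195-.4
top=onplane('wrist',f([[178,458],[355,458],[355,535],[178,535]]),.17,T);print('grip',top,top.mean(0))
s=onplane('wrist',f([[88,55],[485,55]]),.014,T);d=s[1]-s[0];print('sole',s,np.linalg.norm(d),'yaw',np.arctan2(-d[0],d[1]))
pl=onplane('wrist',f([[35,410],[510,410]]),.13,T);d2=pl[1]-pl[0];print('plate',pl,np.linalg.norm(d2),np.arctan2(-d2[0],d2[1]))
d3=(top[1]-top[0]);print('gripyaw',np.arctan2(-d3[0],d3[1]))
yaw=.138;gx=np.array([np.cos(yaw),np.sin(yaw),0]);gy=np.array([-np.sin(yaw),np.cos(yaw),0])
c=s.mean(0)+.02*gx;print('sole centre',c)
for off in(-.004,-.010):
    p0=top.mean(0)+off*gx
    o,dd=rays('wrist',f([[274,318],[283,155],[321,165],[372,170],[346.5,167.5]]),T)
    P=o+dd*(((p0-o)@gx)/(dd@gx))[:,None]
    Y=(P-top.mean(0))@gy;print(off,np.c_[Y,P[:,2]])
    v=P-P[0];a=np.arctan2(v@gy,-v[:,2]);print('ang',a,'len',np.linalg.norm(v,axis=1))
# stud check in top/scene done later
E
```

```text
grip [[ 0.4824 -0.2596  0.17  ]
 [ 0.4785 -0.2314  0.17  ]
 [ 0.4928 -0.2293  0.17  ]
 [ 0.4969 -0.2579  0.17  ]] [ 0.4876 -0.2445  0.17  ]
sole [[ 0.476  -0.2956  0.014 ]
 [ 0.4623 -0.1981  0.014 ]] 0.09838535957617886 yaw 0.13967443144833028
plate [[ 0.5028 -0.2874  0.13  ]
 [ 0.4905 -0.1996  0.13  ]] 0.08864424422335825 0.1398617125993557
gripyaw 0.1398700849820233
sole centre [ 0.489  -0.2441  0.014 ]
-0.004 [[-0.0001  0.1189]
 [-0.0001  0.042 ]
 [ 0.0088  0.0477]
 [ 0.0205  0.0504]
 [ 0.0147  0.0491]]
ang [3.1416 0.0005 0.1251 0.2932 0.2093] len [0.     0.0769 0.0718 0.0715 0.0714]
-0.01 [[0.0002 0.1296]
 [0.0002 0.0557]
 [0.0088 0.0611]
 [0.0201 0.0638]
 [0.0145 0.0625]]
ang [3.1416 0.0005 0.1251 0.2932 0.2093] len [0.     0.074  0.069  0.0688 0.0687]
```

```bash
python3 - <<'E'
from h import *
np.set_printoptions(precision=4,suppress=True)
yaw=.1397;q=down(np.pi+yaw);gx,gy=.488,-.2443
move_pose([gx,gy,.20],q)
r=movel([gx,gy,.140],v=.08,until_force=10);print('desc',r,get_tcp_pos())
if r: movel([gx,gy,get_tcp_pos()[2]+.003],v=.03)
f0=np.array(get_ft_force())
command_gripper(0.0)
h=get_tcp_pos()[2];np.save('h.npy',h);print('w',get_grip_width()*88,get_finger_force(),'h',h)
movel([gx,gy,h+.05],v=.06);movel([gx,gy,h+.12],v=.12);wait(.2)
print('lifted',np.array(get_ft_force())-f0,get_grip_width()*88)
sx,sy=.5706,-.0286
movel([sx,sy,h+.12],v=.12);movel([sx,sy,h+.075],v=.1);wait(.5)
T=T_of('wrist');np.save('T4.npy',T);im=read_camera('wrist');cv2.imwrite('w4.png',im[:,:,::-1])
b=read_camera('scene');cv2.imwrite('s4.png',b[:,:,::-1])
w=cv2.resize(im[130:330,150:370],None,fx=2.5,fy=2.5)
s=cv2.resize(b[130:270,200:310],None,fx=2,fy=500/140)
s=cv2.resize(b[130:290,180:310],None,fx=500/160*.75,fy=500/160*.75);s=cv2.copyMakeBorder(s,0,500-s.shape[0],0,0,0)
save('pics/w4.png',np.hstack([w[:,:480],s[:,:310]]))
print(get_time(),[get_joint_pos()[5]])
E
```

```text
desc False [ 0.4883 -0.2445  0.1403]
w 29.972692914016 29.97974306344986 h 0.13994520556617376
lifted [-0.6008 -0.0069 -5.1375] 30.337043931532737
20.4833 [np.float64(-1.7814225528271797)]
```

View pics/w4.png

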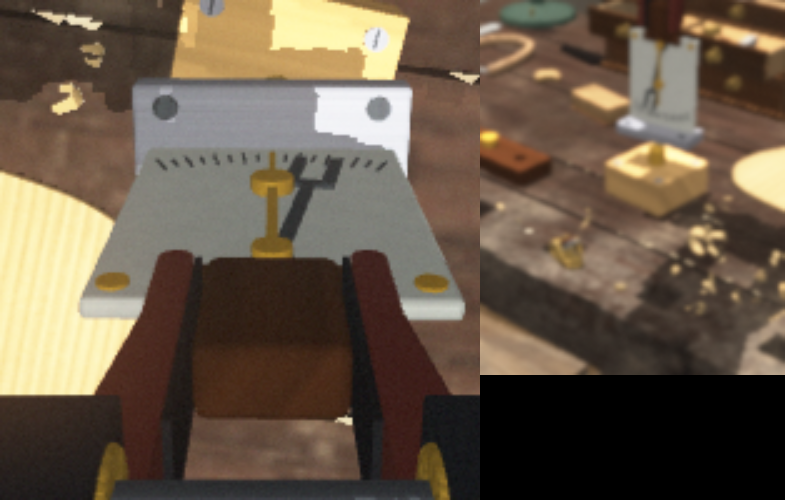

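The left half shows the gauge held square, with the pointer at (272,160) and the fork mouth at about (318,165). The right half (scene) shows the stud upright in the block, below the gauge. Next I'll touch down level, then rock.

```bash
cat >> h.py <<'E'
YAW=.1397;S=np.array([.5706,-.0286,.066])
def gpose(a,dz=0.,h=None): # gauge turned by -a about its x, contact at mid-sole
    h=float(np.load('h.npy')) if h is None else h
    R=(Rot.from_euler('z',YAW)*Rot.from_euler('x',-a)).as_matrix();n=R[:,2]
    p=S-[0,0,.013]+.013*n+h*n+[0,0,dz]
    return p,quat(-R[:,0],R[:,1])
E
python3 - <<'E'
from h import *
np.set_printoptions(precision=4,suppress=True)
for a in(.1,.21): print(inverse_kinematics(*gpose(a)))
f0=np.array(get_ft_force());p,q=gpose(0,.003)
print(movel(p,v=.05,until_force=5),get_tcp_pos()-p)
p,q=gpose(0,-.005)
r=movel(p,v=.01,until_force=4);print('touch',r,get_tcp_pos(),'exp z',gpose(0)[0][2])
wait(.6);print(np.array(get_ft_force())-f0,get_tcp_pos(),get_time(),get_grip_width()*88)
np.save('f0.npy',f0)
E
```

```text
[ 0.0093  0.3583  1.7812 -0.1185  0.9922 -1.6369]
[ 0.0983  0.3638  1.7944 -0.2519  0.9894 -1.4728]
False [-0.0005  0.     -0.0006]
touch True [ 0.5708 -0.0286  0.2051] exp z 0.20594520556617377
[ 0.7019 -0.9111  9.9377] [ 0.5708 -0.0286  0.2051] 21.85 29.69906645800614
```

```bash
python3 - <<'E'
from h import *
np.set_printoptions(precision=4,suppress=True)
f0=np.load('f0.npy');dz=get_tcp_pos()[2]-gpose(0)[0][2]+.0004
for a in np.linspace(.03,.21,7):
    p,q=gpose(a,dz);movel(p,frame=q,v=.02)
    f=np.array(get_ft_force())-f0;print(a,f,np.array(get_tcp_pos())-p)
    if f[2]>14: dz+=.0005
    if f[2]<3: dz-=.0004
wait(1.2)
print(np.array(get_ft_force())-f0,get_time(),dz)
T=T_of('wrist');np.save('T5.npy',T);im=read_camera('wrist');cv2.imwrite('w5.png',im[:,:,::-1])
b=read_camera('scene')
s=cv2.resize(b[150:290,190:310],None,fx=2.5,fy=2.5);s=cv2.copyMakeBorder(s,0,520-s.shape[0],0,0,0)
save('pics/w5.png',np.hstack([cv2.resize(im[180:284,200:300],None,fx=5,fy=5,interpolation=cv2.INTER_NEAREST),s]))
E
```

```text
0.03 [ 0.8344 -1.5653  3.0425] [ 0.      0.0001 -0.    ]
0.06 [ 1.6875 -1.564   4.0023] [0.0001 0.     0.0001]
0.09 [ 1.2367 -2.2671  5.4556] [0.0001 0.     0.0002]
0.12 [ 1.0301 -1.5462  6.9228] [0.0002 0.0001 0.0003]
0.15 [ 0.3182 -3.2492  8.808 ] [0.0003 0.0001 0.0004]
0.18 [ 0.3193 -2.8021  9.6851] [0.0003 0.     0.0004]
0.21 [ 0.5258 -3.5099 12.0549] [0.0004 0.     0.0006]
[-0.5529 -3.4886 11.4832] 25.7417 -0.00043604882529789147
```

View pics/w5.png

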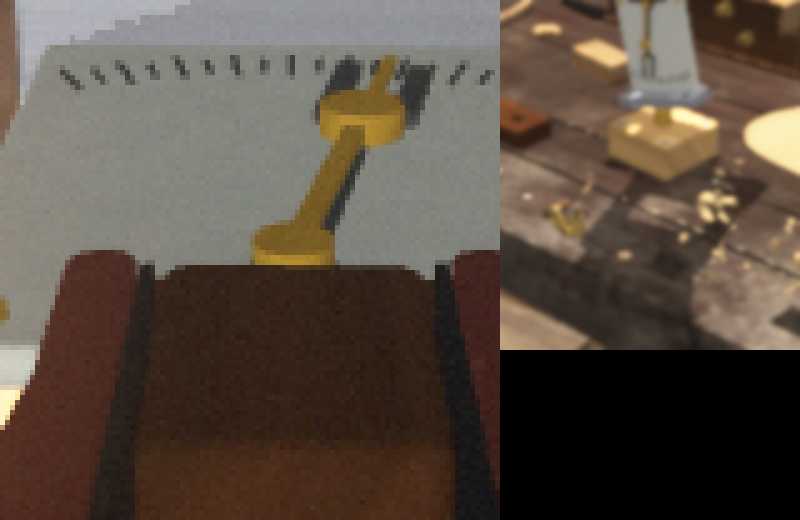

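The pointer tip at (388,60) stands between the prong ends at (345,62) and (423,68), whose middle is about (384,65). That is within 1 mm. The contact force is about 11 N and the stud is upright, so I'm handing in.

```bash
python3 - <<'E'
from h import *
print(abs(np.array(get_qvel())).max(),get_finger_force(),np.array(get_ft_force())-np.load('f0.npy'))
print(job_done(),get_time())
E
```

```text
0.0006824210906217021 30.009124875068665 [ 1.44570664 -2.71590411 10.70489651]
the job is handed in; nothing more can be done
the job is handed in; nothing more can be done
```

I've handed the job in and no verdict came back: the domed stud is in the block's hole, and the gauge is held on its crown at about 11 N, tilted about 0.21 rad, with the pointer tip roughly 1 mm from the fork's middle in the last picture.

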